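Hang the rotor key on its drop-flap peg

TASK

Take the yellow-handled centrifuge rotor key out of its blue leaning holder and hang it by its steel eye on the peg of the white key station: push the eye along the peg so that it lifts the red gravity flap, and go on until the flap falls shut behind the eye. Leave the key hanging straight down and still on the peg, between the shut flap and the panel, and do not disturb the wipes tub, the cup or the timer.

Things in the scene. Friction and masses are not known exactly. Their poses are not given: they have to be found in the camera images.
- rotor_key: The key, 200 mm long, 0.16 kg. z axis along the handle to the eye, y through the thickness. Yellow and black flat handle 10 mm thick (y), 22 wide (x), z = -46 to +79 mm. Origin on its centre line: grip there, across the 10 mm. At the start it leans in the holder, eye up and away from the robot, z axis 35 deg from vertical; tilt the tool alike (fingers pointing down and away from the robot).
- key_eye (a point): Centre of the key's eye, at z = +100 mm of the key; axes as the key's. The eye is a ring of 10 mm round steel in the key's x-z plane, 28 mm clear inside, 48 mm outside; its hole runs along y.
- key_head (a point): Centre of the bottom end face of the key's steel socket head, at z = -76 mm of the key. The head is 22 (x) x 24 (y) x 32 (z) mm.
- holder: Fixed blue pocket on a grey foot (110 x 80 mm), about 85 mm high. Origin under it on the counter; x axis the way the key leans, z up. The pocket leans 35 deg and holds the lowest 30 mm of the key, 2 mm play each side; an 8 mm wide tongue lies behind the handle up to 6 mm below the key's origin. Draw the key out along its own z axis (45 mm frees it).
- pocket (a point): centre of the pocket's floor, where the key's head rests
- station: Fixed: grey foot, white upright panel (y = 0 to 12 mm, x = -10 to 80 mm, z up to 320 mm), clear drip cover 320 mm above the counter over x = -60 to 90, y = -123 to 12 mm: a hand can reach the peg only tilted, from the -x side. Origin on the counter below the peg's root; x axis away from the robot, z up; the peg points along -y.
- peg_root (a point): Where the axis of the steel peg leaves the panel face, 240 mm above the counter; axes as the station's. The peg is level, 9 mm thick, and runs to y = -96 mm (its end is a 12 mm ball). A 14 mm black rubber bumper pin on the panel, 105 mm lower at x = 20.5 mm, 45 mm long, stops a key that swings down. A freely hanging key has its eye centre 9.5 mm below this axis.
- peg_tip (a point): the free end of the peg
- flap (a joint): Red flap 14 x 32 x 3 mm, 20 g, hinged 38 mm above the peg's axis, 58 mm from the panel, hanging to 1.5 mm above the peg. 0 = shut; it cannot swing outwards, but freely towards the panel to 1.35 rad. An eye pushed along the peg lifts it; it falls back by itself once the eye's centre is within about 25 mm of the panel.
- flap_edge (a point): middle of the flap's free lower edge
- wipes_tub: bystander: blue wipes tub, 68 mm across, 106 mm high; origin at the centre of its underside
- cup: bystander: white sample cup with yellow lid, 69 mm across, 68 mm high; origin at the centre of its underside
- timer: bystander: white bench timer, 66 x 66 x 16 mm; origin at the centre of its underside

How it is judged:
By the outcome, as a careful person would: the job done as asked, in the order asked, and still so for the second after the job is handed in, with the robot touching nothing.
It also fails if it takes over 48 s, if anything falls off the work surface, if the arm or the gripper's body presses on something with over 40 N, if the wrist force passes 120 N, or if a joint passes its speed limit or range.

ROBOT

A 6-joint arm with a two-finger parallel gripper is mounted at the origin on a cart in front of the work surface, level with it; the furniture and walls round the work are solid. World frame = base frame: x ahead of the robot, y to its left, z up, the work surface at z = 0. Lengths are in m, angles in rad, forces in N, time in s.
With the tool pointing down it reaches from about 0.35 to 0.925 m from the base axis. Payload 6.4 kg.
Tool frame: the origin (TCP) lies at the very end of the fingers, on their centre line; the grasp point (between the pads) lies 19 mm behind it (grip_depth is the distance from the TCP to the grasp point, in m); z points along the fingers, y is the line along which they close (so a half turn about z gives the same grasp; the last joint's range is limited). The gripper opens to 85 mm and grips with 20 to 120 N. Pads are 22 mm wide; open, the fingers measure 114 mm over their backs; the gripper's body (76 mm by 85 mm) begins 54 mm behind the grasp point. The pads swing forward as they close: fully open they stand 13 mm farther back than shut.
Start: joints at [-1.401, 0.245, 1.558, -0, 1.339, -0.174], TCP at [0.219, -0.612, 0.231] pointing down, gripper open.
Joint ranges: [-3.13, 3.13], [-1.02, 2.26], [0.13, 2.54], [-0.95, 4.09], [0.21, 2.88], [-2.74, 2.74]. Speed limits (rad/s): [2.57, 2.57, 3.14, 3.14, 3.14, 3.14].

INTERFACE

Orientations are given as a rotation vector (axis times angle).
In Python, from station import goto, move_l, set_joints, command_gripper, dwell, ik, snapshot, get_calibration, IKError, hand_in, current_time, current_qpos, current_joint_velocities, current_tau, current_tcp_pos, current_tool_rot, current_ft_force, current_torque, current_opening, current_gripper_force, grip_depth gives the robot as it stands. Calls block until the motion is done:
- goto(position, orientation): joint-space move of the TCP to a pose.
- move_l(position, attitude=None, rate=0.15): straight line of the TCP; attitude=None keeps the orientation; rate is the mean speed in m/s.
- set_joints(angles): joint-space move.
- command_gripper(opening, effort=None): finger opening in m; effort is the grip in N (None keeps the last); returns when the fingers have stopped.
- dwell(seconds).
- ik(position, orientation): joint angles nearest the present ones, or None.
- snapshot(name): name is "scene" or "top" or "wrist"; returns the picture (420x560x3 uint8, blue, green, red); there is no depth.
- get_calibration(name): a dict with "fov_y" (degrees; the focal length in pixels is half the picture's height over the tangent of half this angle, whatever the lens; pixels are square), "cx", "cy" (the principal point, pixels), "R" (3x3) and "t" (3): a world point X has camera coordinates R X + t; the wrist camera has in their place "hand_eye" (4x4, takes a point from camera to tool coordinates, whose origin is the TCP and whose axes are the flange's). Camera axes: x right, y down, z forward; pixel columns grow to the right and rows downward; lengths in m; the calibration is good to about 2 mm. A picture is of the moment at which its call begins: read the wrist's pose just before it. get_calibration takes no time and is no camera call.
A pose or a line that the arm cannot do raises IKError and nothing moves.
- hand_in(): hands the job in; it is judged then, once.
Readings, each from a call of its own:
- current_time(): time.
- current_qpos(): joint angles.
- current_joint_velocities(): joint speeds.
- current_tau(): joint torques, N m.
- current_tcp_pos(): TCP position.
- current_tool_rot(): TCP orientation.
- current_ft_force(): force on the tool from outside, world axes, zero at the start.
- current_torque(): the same for the moment, N m.
- current_opening(): finger opening in m.
- current_gripper_force(): force on a finger pad.
Only numpy, scipy, OpenCV 4.12 (cv2) and the standard library are available. Lean on these libraries where they do the work, as an engineer would, in place of code of your own. Each camera call takes 0.05 s, during which the arm holds its last target. There are 200 camera calls.

## Working session

There is one attempt and no reset: what is moved stays moved. The work goes in short steps, each a Python script; the robot and the scene stay as the last script left them, time stands still between calls to the robot, and variables do not carry over. Pictures are saved under pics/ and viewed, at most 10 in all, crops included, and the job is handed in when it is done.

```bash
ls; mkdir -p pics; python3 - <<'E'
from station import *
import cv2,numpy as np
np.set_printoptions(precision=4,suppress=True)
for n in("scene","top","wrist"):
    im=snapshot(n);cv2.imwrite(f"pics/{n}0.png",im);print(n,get_calibration(n))
a=cv2.imread("pics/scene0.png");b=cv2.imread("pics/top0.png")
print(current_time(),current_tcp_pos(),current_tool_rot(),grip_depth)
E
```

```text
pics
scene {'fov_y': 50.46696115494841, 'cx': 278.19466825330295, 'cy': 211.48579463443056, 'R': array([[-0.6619, -0.7494,  0.0145],
       [-0.5221,  0.4471, -0.7263],
       [ 0.5378, -0.4883, -0.6872]]), 't': array([0.3969, 0.4573, 1.0334])}
top {'fov_y': 47.50815955793475, 'cx': 278.32561037563767, 'cy': 214.79352799913568, 'R': array([[ 0.025 , -0.9997,  0.0086],
       [-0.9974, -0.0255, -0.0673],
       [ 0.0675, -0.0069, -0.9977]]), 't': array([-0.0462,  0.629 ,  1.5703])}
wrist {'fov_y': 59.91321962043235, 'cx': 282.56460039571857, 'cy': 205.35343154543048, 'hand_eye': array([[ 0.0006, -0.9548, -0.2973,  0.0756],
       [ 1.    ,  0.0006,  0.0002, -0.0008],
       [-0.    , -0.2973,  0.9548, -0.142 ],
       [ 0.    ,  0.    ,  0.    ,  1.    ]])}
0.15 [ 0.219  -0.6115  0.2304] [-3.0938 -0.5372  0.    ] 0.0187
```

View pics/scene0.png

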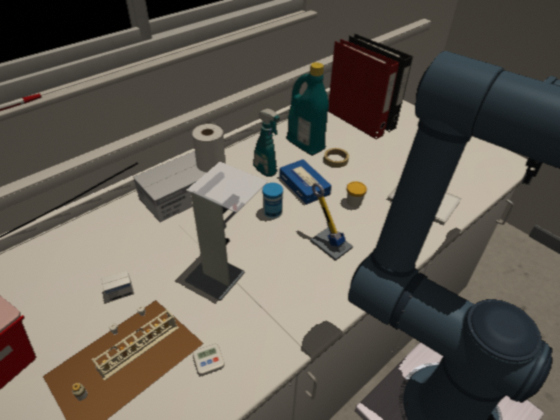

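View pics/top0.png

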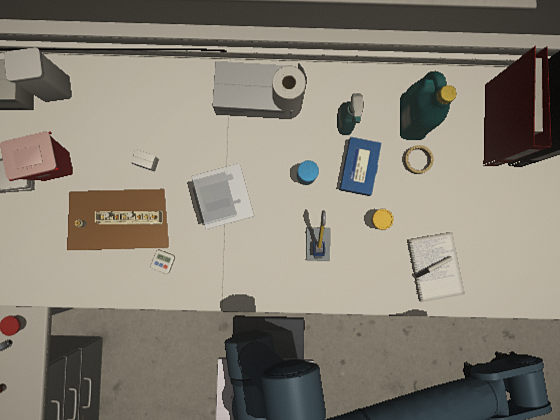

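The scene picture shows the key leaning in the holder at about (330,225), and the station at about (215,240), with its panel facing the key. In the top picture the holder foot is at (318,245), the station cover at (220,195), the tub at (307,172), the cup at (381,219) and the timer at (163,261).

```bash
cat > h.py <<'E'
import numpy as np,cv2
from scipy.spatial.transform import Rotation as Ro
from station import *
np.set_printoptions(precision=4,suppress=True)
def cam(n,pose=None):
    c=get_calibration(n);f=210/np.tan(np.radians(c["fov_y"])/2)
    K=np.array([[f,0,c["cx"]],[0,f,c["cy"]],[0,0,1]])
    if n!="wrist": return K,np.array(c["R"]),np.array(c["t"])
    T=np.eye(4);T[:3,:3]=Ro.from_rotvec(pose[1]).as_matrix();T[:3,3]=pose[0]
    M=np.linalg.inv(T@np.array(c["hand_eye"]));return K,M[:3,:3],M[:3,3]
def ray(C,p):
    K,R,t=C;d=R.T@np.linalg.solve(K,[p[0],p[1],1.]);return -R.T@t,d/np.linalg.norm(d)
def onz(C,p,z):
    o,d=ray(C,p);return o+d*(z-o[2])/d[2]
def proj(C,X):
    K,R,t=C;q=K@(R@np.asarray(X,float)+t);return q[:2]/q[2]
def tri(obs):
    A=np.zeros((3,3));b=np.zeros(3);L=[ray(*o) for o in obs]
    for o,d in L: P=np.eye(3)-np.outer(d,d);A+=P;b+=P@o
    X=np.linalg.solve(A,b);return X,[np.linalg.norm(np.cross(X-o,d)) for o,d in L]
def shot(name):
    pose=(np.array(current_tcp_pos()),np.array(current_tool_rot()));im=snapshot("wrist")
    cv2.imwrite(f"pics/{name}.png",im);np.save(f"pics/{name}.npy",np.array(pose));return im,pose
def load(name): return cv2.imread(f"pics/{name}.png"),cam("wrist",np.load(f"pics/{name}.npy"))
def aim(target,camdir,dist,xhint):
    """tool pose that puts the wrist camera at target-dist*camdir looking along camdir; xhint ~ tool x direction"""
    H=np.array(get_calibration("wrist")["hand_eye"]);z=np.array(camdir,float);z/=np.linalg.norm(z)
    up=np.array(xhint,float);up-=z*(up@z);up/=np.linalg.norm(up)   # image up = tool x roughly (cam -y)
    y=-up;x=np.cross(y,z);T=np.eye(4);T[:3,:3]=np.c_[x,y,z];T[:3,3]=np.array(target)-dist*z
    G=T@np.linalg.inv(H);return G[:3,3],Ro.from_matrix(G[:3,:3]).as_rotvec()
E
python3 - <<'E'
from h import *
t=cam("top");s=cam("scene")
for n,p,z in[("holderfoot",(318,245),.01),("cover",(216,196),.32),("foot",(222,195),0),("tub",(307,172),.106),("cup",(381,219),.068),("timer",(163,261),.016),("eye",(322,214),.2)]:print(n,onz(t,p,z))
im=cv2.imread("pics/top0.png");c=cv2.resize(im[150:270,180:340],None,fx=5,fy=5,interpolation=3);
cv2.imwrite("pics/topc.png",c)
im=cv2.imread("pics/scene0.png");cv2.imwrite("pics/scenec.png",cv2.resize(im[150:300,170:370],None,fx=4,fy=4,interpolation=3))
# candidate viewing poses
for nm,tg,d,u in [("k1",(.36,-.14,.1),(.3,0,-1),(1,0,0)),("k2",(.36,-.14,.1),(.1,.4,-1),(1,0,0)),("k2b",(.36,-.14,.1),(0.1,.6,-1),(1,0,0)),
 ("s1",(.5,.14,.24),(.3,.9,-.3),(0,0,1)),("s2",(.5,.14,.24),(.8,.6,-.4),(0,0,1)),("s3",(.5,.14,.24),(.6,.8,-.5),(1,0,0))]:
    for dist in(.3,.4):
        P=aim(tg,d,dist,u);print(nm,dist,P[0],ik(*P))
E
```

```text
holderfoot [ 0.5328 -0.1657  0.01  ]
cover [0.6565 0.142  0.32  ]
foot [0.6937 0.1619 0.    ]
tub [ 0.7629 -0.1175  0.106 ]
cup [ 0.6217 -0.3631  0.068 ]
timer [0.4669 0.3484 0.016 ]
eye [ 0.6236 -0.1584  0.2   ]
k1 0.3 [ 0.2905 -0.1408  0.2274] None
k1 0.4 [ 0.2617 -0.1408  0.3232] None
k2 0.3 [ 0.317  -0.1922  0.2284] [-1.2278 -0.5003  2.3037  0.4975  1.5617  0.3589]
k2 0.4 [ 0.3078 -0.2292  0.3209] [-1.2856 -0.4981  2.1348  0.4911  1.7355  0.3876]
k2b 0.3 [ 0.318  -0.2121  0.2187] [-1.2683 -0.3147  2.2256  0.5275  1.6286  0.3342]
k2b 0.4 [ 0.3094 -0.2634  0.3041] [-1.323  -0.2948  2.0498  0.5177  1.7902  0.3665]
s1 0.3 [0.4551 0.0027 0.2542] [-0.823   0.1343  2.1812  1.2119  1.9287 -0.8108]
s1 0.4 [ 0.4249 -0.0877  0.2844] [-1.0008  0.136   2.102   1.104   2.0836 -0.7926]
s2 0.3 [0.3861 0.0536 0.2649] None
s2 0.4 [ 0.3118 -0.0021  0.302 ] None
s3 0.3 [0.3985 0.0517 0.2943] None
s3 0.4 [ 0.3448 -0.0199  0.339 ] None
```

View pics/topc.png

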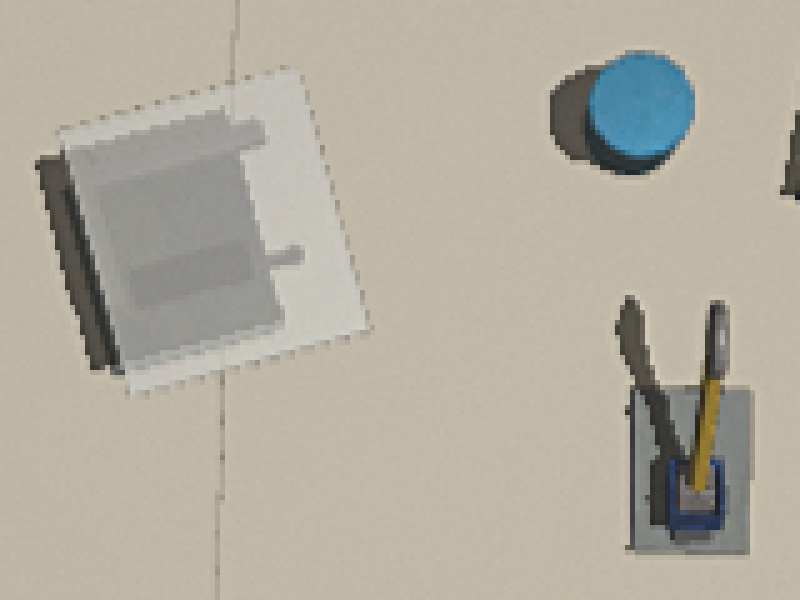

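View pics/scenec.png

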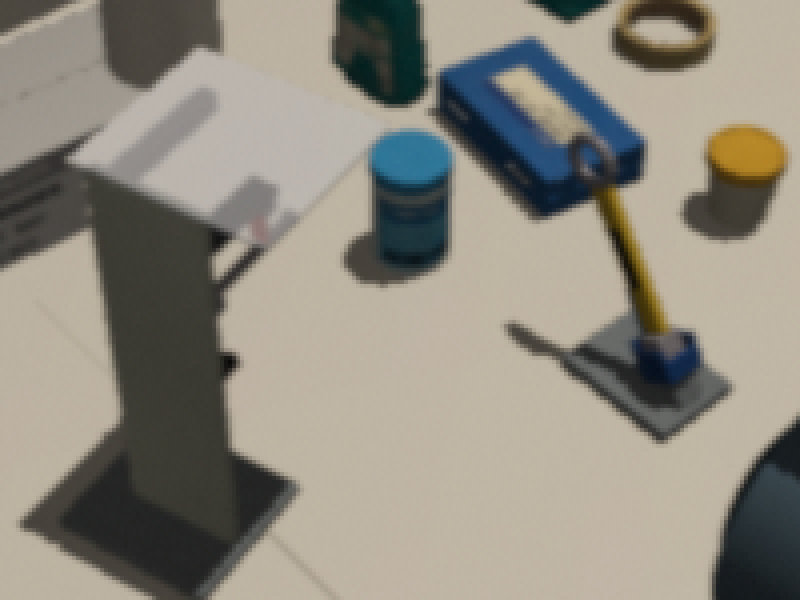

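The crops show the station cover corners at full-image (192,176), (239.5,163.5), (254,215.5) and (206,228.5), which gives a yaw of about +15°. The key leans roughly along world +x, with its eye at about (324,217). Next I look from the wrist.

```bash
python3 - <<'E'
from h import *
t=cam("top")
cs=np.array([onz(t,p,.32)[:2] for p in [(192,176),(239.4,163.5),(254,215.6),(206,228.6)]])
m=np.array([[.09,.012],[.09,-.123],[-.06,-.123],[-.06,.012]])
# rigid fit
a=cs-cs.mean(0);b=m-m.mean(0);th=np.arctan2((b[:,0]*a[:,1]-b[:,1]*a[:,0]).sum(),(a*b).sum())
R=np.array([[np.cos(th),-np.sin(th)],[np.sin(th),np.cos(th)]]);o=cs.mean(0)-R@m.mean(0)
print("station",o,np.degrees(th),np.linalg.norm(cs-(m@R.T+o),axis=1))
K=(.57,-.165,.12)
x=np.r_[R[:,0],0];y=np.r_[R[:,1],0];z=np.array([0,0,1.]);S=np.r_[o,.23]-.05*y
for nm,tg,d,u in [("k1",K,(.2,.25,-1),x),("k2",K,(.2,-.35,-1),x),("k3",K,(.5,.0,-1),(1,0,0)),("k4",K,(0,0,-1),(1,0,0)),
 ("s1",S,y-.1*z,z),("s2",S,y+.5*x-.3*z,z),("s3",S,y-.5*x-.3*z,z),("s4",S,y-.0*x-.6*z,z),("s5",S,y+.6*x-.05*z,z),("s6",S,y+.5*x-.3*z,x),("s7",S,y-.5*x-.3*z,x),("s8",S,y-.1*z,x)]:
    for dist in(.25,.32):
        P=aim(tg,d,dist,u);q=ik(*P);print(nm,dist,P[0],None if q is None else np.array(q))
E
```

```text
station [0.6271 0.1723] 16.826172321041597 [0.0008 0.0018 0.0007 0.0013]
k1 0.25 [ 0.5245 -0.1947  0.2001] [-0.8186 -0.0564  2.0225  0.6346  1.1463  0.2502]
k1 0.32 [ 0.5112 -0.2114  0.2667] [-0.8629 -0.1396  1.9701  0.6037  1.2811  0.2976]
k2 0.25 [ 0.5248 -0.1454  0.2033] [-0.4908 -0.2632  2.1823  0.0405  0.6927  0.6888]
k2 0.32 [ 0.5118 -0.1226  0.2682] [-0.4545 -0.3924  2.156   0.01    0.8473  0.7448]
k3 0.25 [ 0.502  -0.1658  0.1889] [-0.7836 -0.3454  2.3443  0.8245  0.729   0.2696]
k3 0.32 [ 0.4707 -0.1658  0.2515] [-0.8522 -0.5488  2.3547  0.7198  0.9127  0.3898]
k4 0.25 [ 0.54   -0.1658  0.212 ] [-0.5732 -0.0988  1.9796  0.1912  1.0132  0.917 ]
k4 0.32 [ 0.54   -0.1658  0.282 ] [-0.5732 -0.1648  1.9082  0.1777  1.1483  0.9456]
s1 0.25 [0.6696 0.0342 0.2093] [-0.4155  0.9008  1.2702  1.3147  2.2651 -0.6177]
s1 0.32 [ 0.6898 -0.0325  0.2163] [-0.4813  0.9657  1.1404  1.3232  2.335  -0.5519]
s2 0.25 [0.626  0.0291 0.2249] [-0.5443  0.5517  1.7169  1.3544  1.8812 -0.7237]
s2 0.32 [ 0.6145 -0.0376  0.243 ] [-0.6435  0.5488  1.6764  1.301   1.9668 -0.6986]
s3 0.25 [0.7085 0.0547 0.
[... 261 characters left out ...]
 0.7146  1.1784  1.0135  2.1688 -0.5938]
s5 0.25 [0.6195 0.0339 0.204 ] [-0.5405  0.653   1.7588  1.5299  1.9579 -0.8099]
s5 0.32 [ 0.6024 -0.034   0.207 ] [-0.6518  0.6635  1.7312  1.4526  2.0339 -0.7978]
s6 0.25 [0.5971 0.0407 0.2494] [-0.5771  0.186   2.0019  1.34    1.5291  0.747 ]
s6 0.32 [ 0.5856 -0.0259  0.2675] [-0.6951  0.1891  1.9565  1.2738  1.6345  0.7623]
s7 0.25 [0.6803 0.0399 0.2568] [-0.3657  0.7435  1.1699  0.9219  2.1637  0.943 ]
s7 0.32 [ 0.7268 -0.0092  0.275 ] [-0.3998  0.8615  0.9496  0.9589  2.2505  1.0217]
s8 0.25 [0.6393 0.028  0.2384] [-0.507   0.5659  1.5809  1.2017  1.9248  0.8748]
s8 0.32 [ 0.6595 -0.0386  0.2454] [-0.575   0.6382  1.4549  1.1778  1.9986  0.9053]
```

```bash
python3 - <<'E'
from h import *
K=(.57,-.165,.12)
a=np.radians(16.8);x=np.array([np.cos(a),np.sin(a),0]);y=np.array([-np.sin(a),np.cos(a),0]);z=np.array([0,0,1.]);S=np.r_[.6271,.1723,.23]-.05*y
ims=[]
for nm,tg,d,u,ds in [("k1",K,(.2,.25,-1),x,.32),("k2",K,(.2,-.35,-1),x,.32),("s1",S,.8*y-z,x,.36),("s2",S,.8*y-z+.6*x,x,.36),("s3",S,.8*y-z,x,.30)]:
    P=aim(tg,d,ds,u)
    try: goto(*P)
    except IKError as e: print(nm,"IK");continue
    im,_=shot(nm);ims.append(im);print(nm,current_time(),current_tcp_pos())
    if len(ims)==4: break
cv2.imwrite("pics/four.png",cv2.resize(np.vstack([np.hstack(ims[:2]),np.hstack(ims[2:4])]),(800,600)))
E
```

```text
k1 1.975 [ 0.5111 -0.2123  0.2668]
k2 2.65 [ 0.5123 -0.1231  0.2684]
s1 3.55 [ 0.6491 -0.0063  0.3859]
s2 4.1583 [ 0.5644 -0.0104  0.3641]
```

View pics/four.png

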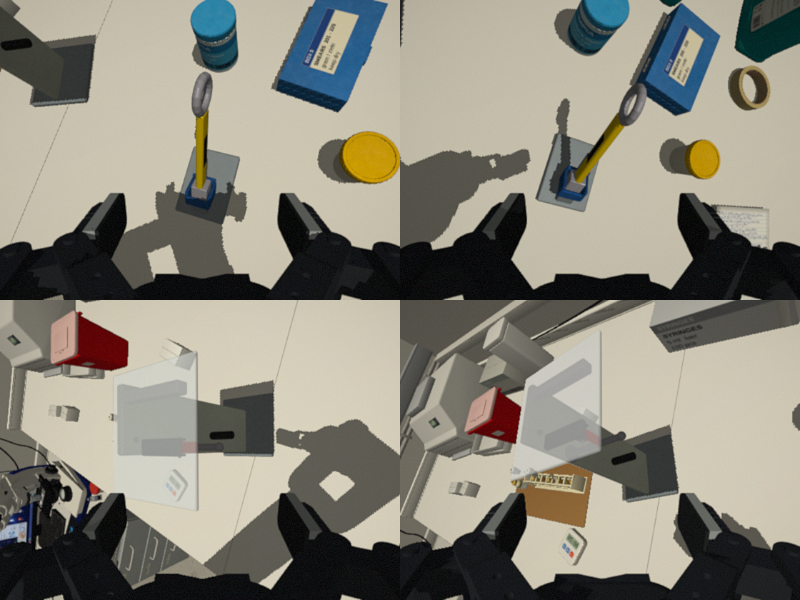

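The mosaic (560×420 tiles at 0.714 scale) shows four views. In k1 the eye is at full pixel ≈(282,130) with the head at (282,265). In k2 the eye is at ≈(325,145) with the head at (243,250). s1 and s2 show the station, with the peg and red flap visible through the cover and the bumper clear of it. I enlarge the parts that matter.

```bash
python3 - <<'E'
from h import *
def crop(n,x,y): im=cv2.imread(f"pics/{n}.png");return cv2.resize(im[y:y+150,x:x+200],(800,600),interpolation=3)[:,:]
A=[cv2.resize(crop("k1",200,90)[:, 200:600],(400,600)),cv2.resize(crop("k2",190,100)[:,100:700],(400,400))]
A[1]=cv2.copyMakeBorder(A[1],0,200,0,0,cv2.BORDER_CONSTANT)
cv2.imwrite("pics/kc.png",np.hstack(A))
def c2(n,x,y):im=cv2.imread(f"pics/{n}.png");return cv2.resize(im[y:y+150,x:x+200],(800,600),interpolation=3)
cv2.imwrite("pics/s1c.png",c2("s1",140,70));cv2.imwrite("pics/s2c.png",c2("s2",165,60))
E
```

```text
(no output)
```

View pics/kc.png

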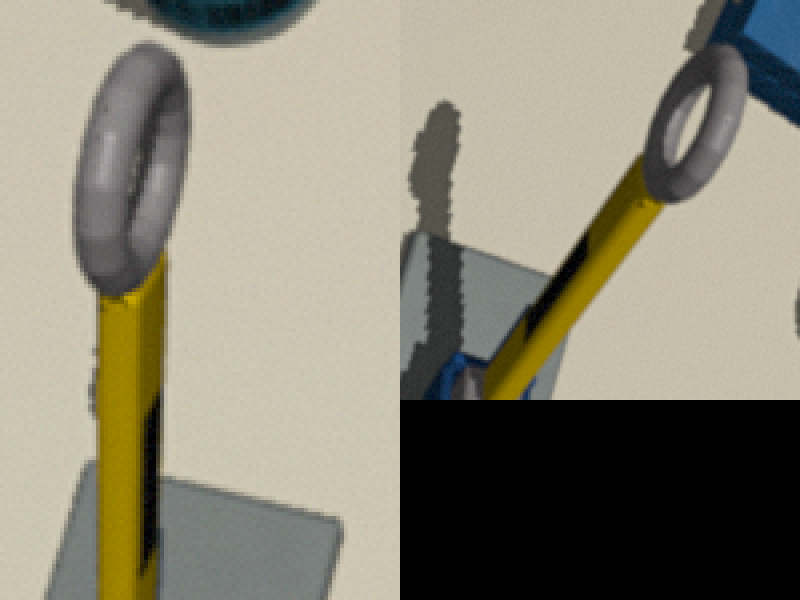

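View pics/s1c.png

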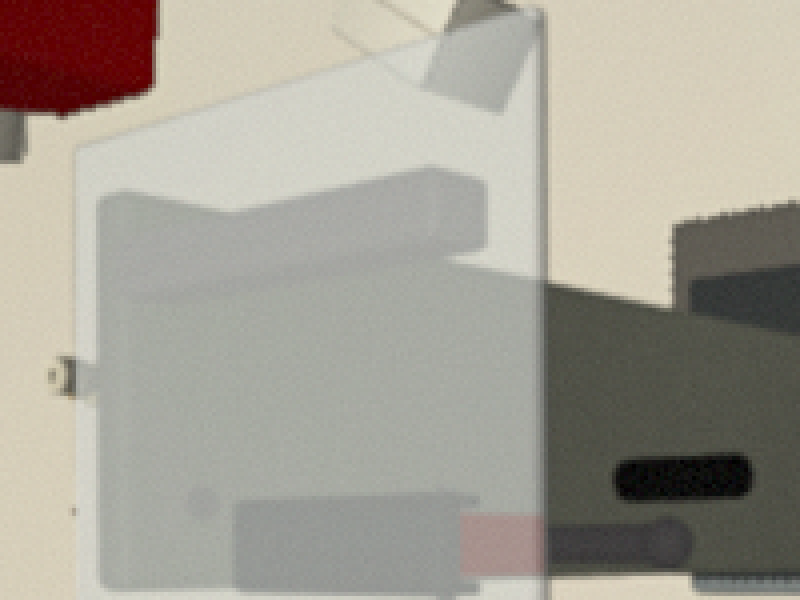

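View pics/s2c.png

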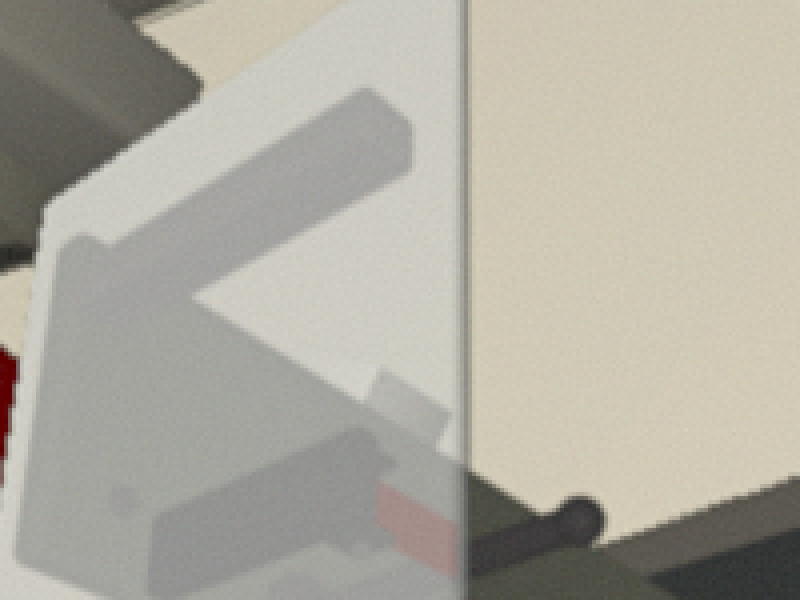

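Ring centres: k1 (283.2,132.2), k2 (325.8,146.3). Peg ball: s1 (307.8,205), s2 (309.8,190). Next I triangulate these.

```bash
python3 - <<'E'
from h import *
i1,C1=load("k1");i2,C2=load("k2");_,S1=load("s1");_,S2=load("s2");T=cam("top");Sc=cam("scene")
eye,e=tri([(C1,(283.2,132.2)),(C2,(325.8,146.3))]);print("eye",eye,e, "top px",proj(T,eye),"scene px",proj(Sc,eye))
N=[];A=[]
for im,C,(r0,r1),(c0,c1) in((i1,C1,(172,225),(255,310)),(i2,C2,(183,226),(230,330))):
    h=cv2.cvtColor(im,cv2.COLOR_BGR2HSV);m=cv2.inRange(h,(20,150,60),(35,255,255))
    P=[]
    for r in range(r0,r1):
        xs=np.where(m[r,c0:c1])[0]+c0
        if len(xs)>3:P.append(((xs.min()+xs.max())/2,r))
    P=np.array(P,float);k=np.polyfit(P[:,1],P[:,0],1);res=P[:,0]-np.polyval(k,P[:,1]);print("line",k,res.std(),len(P),"at eye row",np.polyval(k,132.2 if im is i1 else 146.3))
    p=[(np.polyval(k,r),r) for r in(r0,r1)]
    n=np.cross(ray(C,p[0])[1],ray(C,p[1])[1]);n/=np.linalg.norm(n);N.append(n);A.append(ray(C,p[0])[0])
d=np.cross(*N);d/=np.linalg.norm(d);d*=np.sign(d[2])
M=np.array([*N,d]);pt=np.linalg.solve(M,[N[0]@A[0],N[1]@A[1],d@eye])
print("axis",d,"tilt",np.degrees(np.arccos(d[2])),"yaw",np.degrees(np.arctan2(d[1],d[0])),"axis pt near eye",pt)
print("head",pt-.176*d,"origin",pt-.1*d)
tip,e=tri([(S1,(307.8,205)),(S2,(309.8,190))]);print("ball",tip,e,"top",proj(T,tip))
a=np.radians(16.8);y=np.array([-np.sin(a),np.cos(a),0]);print("root from ball",tip+.090*y,"cover fit (.6271,.1723)")
# cover near edge and bumper far-cap centre
for nm,p1 in(("bump",(140+737/4,70+476/4)),):
    o,dd=ray(S1,p1);print(nm,onz(S1,p1,.135))
# holder foot corners in k1
g=cv2.cvtColor(i1,cv2.COLOR_BGR2HSV)
for z in(0,.01):
  print("foot",[onz(C1,p,z)[:2] for p in((200+(200+90)/4,90+462/4),(200+(200+343)/4,90+520/4))])
E
```

```text
eye [ 0.6123 -0.1653  0.1779] [np.float64(0.00010478967719352434), np.float64(0.00010478967719336919)] top px [323.4993 218.289 ] scene px [318.0289 189.3911]
line [ -0.0585 292.2322] 0.449095630751571 53 at eye row 284.49337203676816
line [ -0.7357 434.7943] 1.5878410198519695 43 at eye row 327.16815916641485
axis [ 0.6165 -0.0162  0.7872] tilt 38.07430294906039 yaw -1.505463154612787 axis pt near eye [ 0.6124 -0.1663  0.1778]
head [ 0.5039 -0.1634  0.0392] origin [ 0.5508 -0.1647  0.099 ]
ball [0.6521 0.0866 0.2392] [np.float64(0.0005141739531537888), np.float64(0.0005141739531538122)] top [238.6254 200.9992]
root from ball [0.6261 0.1727 0.2392] cover fit (.6271,.1723)
bump [0.6568 0.1375 0.135 ]
foot [array([ 0.5902, -0.1246]), array([ 0.5919, -0.2038])]
foot [array([ 0.5883, -0.1274]), array([ 0.5899, -0.2047])]
```

The measurements agree. The ball sits at z .239, and both routes to the peg root match within 1 mm. The measured key tilt (38°) is close to the stated 35°. Now I check that the whole plan is reachable.

```bash
cat >> h.py <<'E'
YAW=np.radians(16.8);ROOT=np.array([.6266,.1725,.2395])
SX=np.array([np.cos(YAW),np.sin(YAW),0]);SY=np.array([-np.sin(YAW),np.cos(YAW),0]);SZ=np.array([0,0,1.])
GZ=.040   # grip height along the key's z axis
def tool(grip,kx,ky,kz,beta,up):
    """TCP pose; key axes in world; beta = tool below key's +x direction; up=+1 camera above"""
    z=np.cos(beta)*kx-np.sin(beta)*kz;y=-up*ky;R=np.c_[np.cross(y,z),y,z]
    return grip+grip_depth*z,Ro.from_matrix(R).as_rotvec()
def keyframe(xh,tilt):  # key leaning by tilt towards horizontal xh
    kz=np.sin(tilt)*xh+np.cos(tilt)*SZ;ky=np.cross(SZ,xh);return np.cross(ky,kz),ky,kz
EYE0=np.array([.6123,-.1656,.1778])
def pick(beta,up,draw=0.,back=0.):
    k=keyframe(np.array([1.,0,0]),np.radians(35));g=EYE0-(.1-GZ-draw)*k[2]
    p,r=tool(g,*k,beta,up);return p-back*Ro.from_rotvec(r).apply([0,0,1]),r
def hang(eyey,eyez,beta,up,lean=0.,back=0.,eyex=0.):
    kx=SX;kz=np.cos(lean)*SZ+np.sin(lean)*SY;ky=np.cross(kz,kx)
    e=ROOT+eyex*SX+eyey*SY+eyez*SZ;p,r=tool(e-(.1-GZ)*kz,kx,ky,kz,beta,up)
    return p-back*Ro.from_rotvec(r).apply([0,0,1]),r
E
python3 - <<'E'
from h import *
for up in(1,-1):
  for b in(10,20,30):
    b_=np.radians(b);L=np.radians(6)
    print(up,b)
    for P in(pick(b_,up,0,.09),pick(b_,up),pick(b_,up,.08),hang(-.14,-.004,b_,up,L),hang(-.019,-.004,b_,up,L),hang(-.03,-.0095,b_,up),hang(-.03,-.0095,b_,up,0,.12)):
        q=ik(*P);print("  ",None if q is None else np.array(q))
E
```

```text
1 10
   [-0.7412 -0.2552  2.305   0.8894  0.6619  0.2249]
   [-0.6394  0.0405  2.1824  1.0945  0.4948  0.0461]
   [-0.5811  0.0164  2.0581  0.8603  0.5376  0.3515]
   [-0.3231  0.2362  2.1668  2.2902  0.8288 -1.1371]
   [-0.0668  0.1834  2.2336  2.6246  0.731  -1.338 ]
   [-0.0876  0.2006  2.2294  2.5779  0.7546 -1.2086]
   [-0.2396 -0.1533  2.5313  2.3485  0.7784 -1.0468]
1 20
   [-0.6687 -0.2027  2.1875  0.5586  0.7354  0.5623]
   [-0.5984  0.0549  2.1051  0.6584  0.5563  0.4803]
   [-0.5467  0.0462  1.972   0.5153  0.6499  0.6848]
   [-0.3015  0.1565  2.1538  2.0943  0.611  -0.9338]
   [-0.0484  0.1014  2.2169  2.4793  0.4748 -1.182 ]
   [-0.0781  0.1176  2.2133  2.3769  0.5149 -1.0075]
   [-0.2122 -0.3113  2.4954  1.9731  0.5172 -0.6423]
1 30
   [-0.6014 -0.1194  2.0587  0.3207  0.8612  0.8013]
   [-0.5576  0.0949  2.0161  0.3607  0.6862  0.7724]
   [-0.5122  0.0971  1.8762  0.2918  0.8039  0.894 ]
   [-0.273   0.1071  2.1162  1.7257  0.4396 -0.5605]
   [-0.0264  0.0531  2.1746  2.0596  0.2548 -0.7545]
   [-0.0635  0.0679  2.1716  1.9219  0.3279 -0.5534]
   [-0.173  -0.3665  2.40
[... 278 characters left out ...]
 [-0.6687 -0.2027  2.1875  0.5586  0.7354 -2.5793]
   [-0.5984  0.0549  2.1051  0.6584  0.5563 -2.6613]
   [-0.5467  0.0462  1.972   0.5153  0.6499 -2.4568]
   [-0.3015  0.1565  2.1538  2.0943  0.611   2.2078]
   [-0.0484  0.1014  2.2169  2.4793  0.4748  1.9596]
   [-0.0781  0.1176  2.2133  2.3769  0.5149  2.1341]
   [-0.2122 -0.3113  2.4954  1.9731  0.5172  2.4993]
-1 30
   [-0.6014 -0.1194  2.0587  0.3207  0.8612 -2.3403]
   [-0.5576  0.0949  2.0161  0.3607  0.6862 -2.3692]
   [-0.5122  0.0971  1.8762  0.2918  0.8039 -2.2476]
   [-0.273   0.1071  2.1162  1.7257  0.4396  2.5811]
   [-0.0264  0.0531  2.1746  2.0596  0.2548  2.3871]
   [-0.0635  0.0679  2.1716  1.9219  0.3279  2.5882]
   None
```

```bash
python3 - <<'E'
from h import *
b=np.radians(20)
goto(*pick(b,1,0,.09));im,_=shot("g0");f0=np.array(current_ft_force())
move_l(*pick(b,1),rate=.12);print(current_time(),np.array(current_ft_force())-f0)
command_gripper(.0,70);print("grip",current_opening(),current_gripper_force(),np.array(current_ft_force())-f0,current_torque(),current_tcp_pos(),pick(b,1)[0])
im,_=shot("g1");s=snapshot("scene");cv2.imwrite("pics/scene1.png",s)
print(current_time())
cv2.imwrite("pics/g1v.png",np.hstack([cv2.resize(im[60:360,80:480],(400,300)),cv2.resize(s[150:300,200:400],(400,300))]))
E
```

```text
6.0083 [-0.5159 -0.4617 -0.804 ]
grip 0.008721579843087185 68.61960053443909 [-2.4799  0.6057  1.9799] [0.0902 0.4551 0.0386] [ 0.5886 -0.1656  0.1135] [ 0.5886 -0.1656  0.1133]
6.7917
```

View pics/g1v.png

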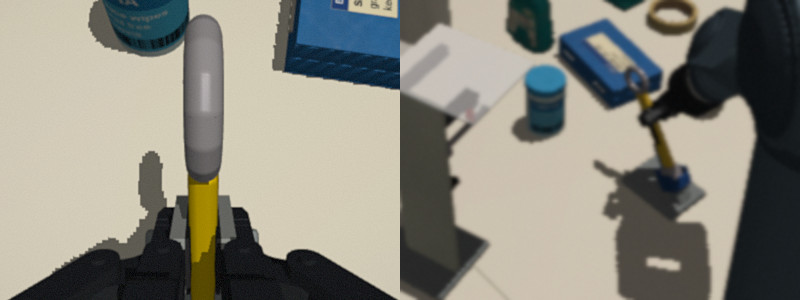

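The key is gripped between the pads. The ring is edge-on and centred at wrist column ≈284, with rows ≈74–240. Next I draw it out and check where the eye sits in the hand.

```bash
python3 - <<'E'
from h import *
b=np.radians(20);_,C=load("g1");k=keyframe(np.array([1.,0,0]),np.radians(35))
th=np.linspace(0,6.28,60);pts=np.array([proj(C,EYE0+(.019+.005*np.cos(f))*(np.cos(t)*k[0]+np.sin(t)*k[2])+.005*np.sin(f)*k[1]) for t in th for f in np.linspace(0,6.28,12)])
print("pred ring box",pts.min(0),pts.max(0))
f0=np.array(current_ft_force())
for d in(.02,.05,.085):
    move_l(*pick(b,1,d),rate=.1);print(d,np.array(current_ft_force())-f0,current_opening())
im,_=shot("g2");print(current_time())
g=cv2.cvtColor(im,cv2.COLOR_BGR2HSV)
a=cv2.imread("pics/g1.png").astype(int);dif=np.abs(im.astype(int)-a).sum(2)
print("hand diff",dif[74:240,274:294].mean())
E
```

```text
pred ring box [264.7204  71.318 ] [306.7282 245.2943]
0.02 [ 1.2823 -1.2095  0.1201] 0.00878766996651464
0.05 [ 2.4743 -1.3619 -2.8151] 0.008787957163068846
0.085 [ 3.758  -0.7418 -4.0481] 0.008701343029507033
8.1417
hand diff 27.1710843373494
```

```bash
cat >> h.py <<'E'
def ringbox(im):
    g=cv2.cvtColor(im,cv2.COLOR_BGR2HSV);m=cv2.inRange(g,(0,0,50),(180,38,235))
    n,l,s,c=cv2.connectedComponentsWithStats(m[:250])
    return sorted([tuple(int(v) for v in r) for r in s[1:] if r[4]>1200],key=lambda r:-r[4])[:4]
E
python3 - <<'E'
from h import *
for n in("g1","g2"):print(n,ringbox(cv2.imread(f"pics/{n}.png")))
b=np.radians(20);L=np.radians(6)
f0=np.array(current_ft_force())
goto(*hang(-.165,-.004,b,1,L));im,_=shot("g3");print(current_time(),"f",np.array(current_ft_force())-f0,ringbox(im))
C=cam("wrist",np.load("pics/g3.npy"));e=ROOT-.165*SY-.004*SZ
print("eye pred",proj(C,e),"ball pred",proj(C,ROOT-.09*SY))
S=cam("scene");cv2.imwrite("pics/scene2.png",snapshot("scene"));print("scene eye",proj(S,e),"ball",proj(S,ROOT-.09*SY))
h=cv2.hconcat([im,cv2.resize(cv2.imread("pics/scene2.png")[130:270,150:337],(560,420))]);cv2.imwrite("pics/pre.png",cv2.resize(h,(800,300)))
E
```

```text
g1 [(0, 0, 560, 250, 108577)]
g2 [(0, 0, 560, 250, 105704)]
9.6083 f [0.6084 0.6888 0.6695] [(0, 0, 560, 250, 133906)]
eye pred [284.7386 160.8325] ball pred [  6.57   122.1944]
scene eye [257.5389 189.9487] ball [241.7615 204.3737]
```

```bash
python3 - <<'E'
from h import *
a=cv2.imread("pics/g1.png")
for nm,r in(("top",(66,110)),("bot",(200,250)),("all",(66,250))):
    T=a[r[0]:r[1],264:304]
    for n in("g2","g3"):
        m=cv2.matchTemplate(cv2.imread(f"pics/{n}.png")[30:290,230:340],T,cv2.TM_CCOEFF_NORMED);_,v,_,p=cv2.minMaxLoc(m)
        print(nm,n,round(v,2),p[0]+230-264,p[1]+30-r[0])
E
```

```text
top g2 0.66 0 98
top g3 0.76 1 98
bot g2 0.98 0 1
bot g3 0.94 0 0
all g2 0.88 0 1
all g3 0.68 0 0
```

The key hasn't slipped in the hand. I insert in steps, watching the forces.

```bash
python3 - <<'E'
from h import *
b=np.radians(20);L=np.radians(6);f0=np.array(current_ft_force());ok=True
for y in(-.115,-.095,-.08,-.062,-.045,-.032,-.025,-.019):
    move_l(*hang(y,-.004,b,1,L),rate=.06);d=np.array(current_ft_force())-f0
    print(y,"t",round(current_time(),2),"st-frame F",d@SX,d@SY,d[2])
    if np.linalg.norm(d)>8: print("STOP");ok=False;break
dwell(.3);im,_=shot("g4");s=snapshot("scene");cv2.imwrite("pics/scene3.png",s);t=snapshot("top")
for n,i in(("w",im),("s",s),("w_before",cv2.imread("pics/g3.png")),("s_before",cv2.imread("pics/scene0.png"))):
    h=cv2.cvtColor(i,cv2.COLOR_BGR2HSV);m=cv2.inRange(h,(0,25,60),(8,255,255))|cv2.inRange(h,(170,25,60),(180,255,255))
    if n[0]=="s":m[:,:200]=0;m[:170]=0;m[250:]=0;m[:,300:]=0
    c=cv2.connectedComponentsWithStats(m);print(n,[(r[:5].tolist()) for r in c[2][1:] if r[4]>8])
C=cam("wrist",np.load("pics/g4.npy"));S=cam("scene")
for z in(.006,.038):
    X=ROOT-.058*SY+z*SZ;print("flap shut pt",z,proj(C,X),proj(S,X))
X=ROOT-(.058-.03)*SY+.035*SZ;print("lifted edge",proj(C,X),proj(S,X))
cv2.imwrite("pics/ins.png",cv2.resize(cv2.hconcat([im,cv2.resize(s[150:255,180:320],(560,420),interpolation=3)]),(800,300)))
E
```

```text
-0.115 t 10.64 st-frame F 0.0971248487203051 0.4139670753207111 0.5244489947198899
-0.095 t 11.12 st-frame F 0.23073331727274646 0.10828937028280416 -0.38979346674922
-0.08 t 11.53 st-frame F 0.739125310300723 0.08534897705621255 0.01971591578071874
-0.062 t 11.97 st-frame F -0.04963428114130431 0.10292368254831936 -1.2185962060007103
-0.045 t 12.41 st-frame F -0.4710900246054212 -0.37421074844646357 -1.0895681104208477
-0.032 t 12.78 st-frame F -1.1979675159387289 0.4144098844205176 -0.21917589102080792
-0.025 t 13.04 st-frame F -1.6894643127101556 0.01789651338928941 0.16900409733101762
-0.019 t 13.29 st-frame F -0.4449887117079172 0.42802518919765925 0.40814878529413323
w [[414, 0, 68, 154, 4159]]
s [[232, 204, 5, 7, 29]]
w_before []
s_before [[232, 203, 6, 8, 27]]
flap shut pt 0.006 [429.9028 141.8325] [234.5316 209.698 ]
flap shut pt 0.038 [479.8253  13.3663] [233.8658 200.5108]
lifted edge [344.822   12.5882] [226.8789 208.159 ]
```

The flap is shut outside the eye: its red blob in the wrist picture matches the shut prediction. Next I back off a little, straighten the key and lower it onto the peg, then look before releasing.

```bash
python3 - <<'E'
from h import *
b=np.radians(20);L=np.radians(6);f0=np.array(current_ft_force())
move_l(*hang(-.030,-.004,b,1,0),rate=.05)
for z in(-.007,-.0085,-.0095,-.0105,-.0115,-.0125):
    move_l(*hang(-.030,z,b,1,0),rate=.03);d=np.array(current_ft_force())-f0;print(z,d,round(current_time(),2))
    if d[2]>3: break
im,_=shot("g5");s=snapshot("scene");cv2.imwrite("pics/scene4.png",s)
cv2.imwrite("pics/rel.png",cv2.resize(cv2.hconcat([im,cv2.resize(s[150:255,180:320],(560,420),interpolation=3)]),(800,300)))
E
```

```text
-0.007 [-0.7442 -0.0177  0.927 ] 14.3
-0.0085 [-4.3539 -0.8528  4.5667] 14.55
```

View pics/rel.png

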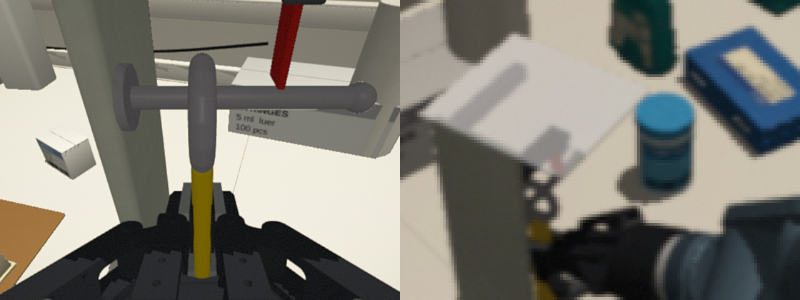

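The eye is on the peg behind the shut flap, and the key is straight in the hand. The sideways force suggests I'm a few mm too far along +x, so I correct that and then release.

```bash
python3 - <<'E'
from h import *
b=np.radians(20);f=lambda:np.array(current_ft_force())
for x in(0,-.002,-.004,-.006):
    move_l(*hang(-.030,-.007,b,1,0,0,x),rate=.03);d=f();print(x,"F st x,y,z",d@SX,d@SY,d[2])
E
```

```text
0 F st x,y,z -3.041759337482163 0.7957529044556855 -0.23773482695095846
-0.002 F st x,y,z 0.726475748166394 0.44275825592062085 -2.1766164653158766
-0.004 F st x,y,z -0.027464444993961827 0.18250861443255723 -1.1030021571105841
-0.006 F st x,y,z 0.7354273249319931 -0.26563553755724806 -2.1090451305648643
```

```bash
python3 - <<'E'
from h import *
b=np.radians(20);f=lambda:np.array(current_ft_force());x=-.004
for z in(-.0085,-.0095,-.0105,-.0115,-.0125):
    move_l(*hang(-.030,z,b,1,0,0,x),rate=.03);dwell(.1);d=f();print(z,"F st",d@SX,d@SY,d[2],round(current_time(),2))
    if d[2]>1.5: break
# release: small opening, wait, retreat along the tool axis
command_gripper(.020);dwell(.6);print("op",current_opening(),f())
move_l(*hang(-.030,z,b,1,0,.06,x),rate=.06);command_gripper(.03);move_l(*hang(-.030,z,b,1,0,.10,x),rate=.1);print(current_time(),f())
S=cam("scene")
def yel(i,r=(0,420),c=(0,560)):
    m=cv2.inRange(cv2.cvtColor(i,cv2.COLOR_BGR2HSV),(20,150,40),(35,255,255));q=np.zeros_like(m);q[r[0]:r[1],c[0]:c[1]]=m[r[0]:r[1],c[0]:c[1]];p=np.argwhere(q);return p.mean(0)[::-1],p.min(0),p.max(0),len(p)
for k in range(4):
    im,_=shot(f"h{k}");print(yel(im));dwell(.6)
s=snapshot("scene");t=snapshot("top");cv2.imwrite("pics/scene9.png",s);cv2.imwrite("pics/top9.png",t)
C=cam("wrist",np.load("pics/h3.npy"))
e=ROOT-.03*SY-.0095*SZ;print("pred eye",proj(C,e),"handle top/bot",proj(C,e-.021*SZ),proj(C,e-.146*SZ))
h=cv2.cvtColor(im,cv2.COLOR_BGR2HSV);m=cv2.inRange(h,(0,120,60),(8,255,255))|cv2.inRange(h,(172,120,60),(180,255,255))
print("red",[r.tolist() for r in cv2.connectedComponentsWithStats(m)[2][1:] if r[4]>30],"shut pred",[proj(C,ROOT-.058*SY+z*SZ) for z in(.006,.038)])
a=cv2.imread("pics/top0.png").astype(int)
for n,(u,v) in dict(tub=(307,172),cup=(381,219),timer=(163,261)).items():print(n,np.abs(a-t)[v-16:v+16,u-16:u+16].mean())
E
```

```text
-0.0085 F st 0.5624473857690874 -0.008361031628266962 -0.922027927160827 16.0
-0.0095 F st 0.5802377549027015 -0.7001297035261123 4.263872793651453 16.35
op 0.02027878755650293 [ 0.4099  0.0144 -0.9187]
19.175 [ 0.1587 -0.1831 -0.2066]
(array([276.878, 234.365]), array([22,  8]), array([303, 536]), 1918)
(array([277.5252, 234.0853]), array([166,   7]), array([302, 291]), 1923)
(array([277.0005, 234.2252]), array([166,   7]), array([302, 291]), 1923)
(array([276.6968, 234.3339]), array([166,   8]), array([302, 290]), 1926)
pred eye [284.1819 124.5316] handle top/bot [284.0833 157.5402] [283.6746 294.3567]
red [[332, 49, 12, 54, 398], [0, 146, 7, 25, 94]] shut pred [array([337.0031,  97.399 ]), array([343.0729,  32.0811])]
tub 3.8889973958333335
cup 4.062825520833333
timer 4.142252604166667
```

```bash
python3 - <<'E'
from h import *
dwell(4)
for k in range(4):
    im=snapshot("wrist");m=cv2.inRange(cv2.cvtColor(im,cv2.COLOR_BGR2HSV),(20,150,40),(35,255,255))
    P=[(r,np.where(m[r,240:330])[0].mean()+240) for r in range(170,300,5) if m[r,240:330].any()]
    print(np.polyfit(*zip(*P),1),np.mean(P,0));dwell(.35)
print(current_time());print(hand_in())
E
```

```text
[ -0.0024 283.1062] [232.5    282.5577]
[ -0.0026 283.181 ] [232.5    282.5769]
[ -0.001  282.7882] [232.5    282.5577]
[ -0.0022 283.02  ] [232.5    282.5192]
27.475
the job is handed in; nothing more can be done
None
```

The job is handed in at about 27.5 s: the key hangs straight and still on the peg behind the shut flap, checked by wrist-camera measurement, and the tub, cup and timer look unmoved in the top view.

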